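Set out the espresso cups on the coffee tray

TASK

Get the coffee tray ready to serve: take the four small espresso cups from the draining mat and stand each one upright in the middle of the saucer of its own colour on the tray. Set them down gently rather than dropping them, never tip one over, and leave the saucers in their places. The bigger blue tea mug stays on the mat, and neither it nor the sugar pot may be pushed aside or knocked over.

Things in the scene. Friction and masses are not known exactly. Their poses are not given: they have to be found in the camera images.
- cup_blue: small espresso cup in blue glaze: 60 mm across the rim, 55 mm at 16 mm up, foot 40 mm, 58 mm high, wall 3.5 mm, 0.13 kg, upright on the grey ribbed mat (10 mm thick). Origin: centre of its underside, z up, y towards its ear handle, which reaches 52 mm from the axis at heights 15 to 50 mm. Grips well across the body, square to the handle, TCP 40 mm above the foot.
- cup_green: small espresso cup in green glaze: 60 mm across the rim, 55 mm at 16 mm up, foot 40 mm, 58 mm high, wall 3.5 mm, 0.13 kg, upright on the grey ribbed mat (10 mm thick). Origin: centre of its underside, z up, y towards its ear handle, which reaches 52 mm from the axis at heights 15 to 50 mm. Grips well across the body, square to the handle, TCP 40 mm above the foot.
- cup_yellow: small espresso cup in yellow glaze: 60 mm across the rim, 55 mm at 16 mm up, foot 40 mm, 58 mm high, wall 3.5 mm, 0.13 kg, upright on the grey ribbed mat (10 mm thick). Origin: centre of its underside, z up, y towards its ear handle, which reaches 52 mm from the axis at heights 15 to 50 mm. Grips well across the body, square to the handle, TCP 40 mm above the foot.
- cup_white: small espresso cup in white glaze: 60 mm across the rim, 55 mm at 16 mm up, foot 40 mm, 58 mm high, wall 3.5 mm, 0.13 kg, upright on the grey ribbed mat (10 mm thick). Origin: centre of its underside, z up, y towards its ear handle, which reaches 52 mm from the axis at heights 15 to 50 mm. Grips well across the body, square to the handle, TCP 40 mm above the foot.
- saucer_blue: saucer in blue glaze: 112 mm across, rim 14 mm high, flat floor about 60 mm across with a slightly darker middle, 6 mm above its underside; loose, 0.16 kg, on the fixed wooden tray (floor 8 mm, rim 22 mm above the worktop), the four in a square 140 mm between centres. Origin: centre of its underside, z up.
- saucer_green: saucer in green glaze: 112 mm across, rim 14 mm high, flat floor about 60 mm across with a slightly darker middle, 6 mm above its underside; loose, 0.16 kg, on the fixed wooden tray (floor 8 mm, rim 22 mm above the worktop), the four in a square 140 mm between centres. Origin: centre of its underside, z up.
- saucer_yellow: saucer in yellow glaze: 112 mm across, rim 14 mm high, flat floor about 60 mm across with a slightly darker middle, 6 mm above its underside; loose, 0.16 kg, on the fixed wooden tray (floor 8 mm, rim 22 mm above the worktop), the four in a square 140 mm between centres. Origin: centre of its underside, z up.
- saucer_white: saucer in white glaze: 112 mm across, rim 14 mm high, flat floor about 60 mm across with a slightly darker middle, 6 mm above its underside; loose, 0.16 kg, on the fixed wooden tray (floor 8 mm, rim 22 mm above the worktop), the four in a square 140 mm between centres. Origin: centre of its underside, z up.
- tea_mug: tea mug in the same blue glaze as the blue cup but bigger: 76 mm across, 82 mm high, handle along its y axis out to 65 mm, 0.3 kg; on the mat among the cups, not part of the coffee set. Origin: centre of its underside, z up.
- sugar_pot: white round sugar pot with a wooden lid and ball knob, 56 mm across, 53 mm high over the knob, 0.16 kg, in the middle of the tray between the saucers. Origin: centre of its underside, z up.
There are look-alikes about, which are no part of the job. Several things have the shape of the saucer_green; the one meant has the colours described above. Leave any pink look-alike of the cup_yellow alone.

How it is judged:
By the outcome, as a careful person would: the job done as asked, in the order asked, and still so for the second after the job is handed in, with the robot touching nothing.
It also fails if it takes over 112 s, if anything falls off the work surface, if the arm or the gripper's body presses on something with over 40 N, if the wrist force passes 120 N, or if a joint passes its speed limit or range.

ROBOT

A 6-joint arm with a two-finger parallel gripper is mounted at the origin on the work surface. World frame = base frame: x ahead of the robot, y to its left, z up, the work surface at z = 0. Lengths are in mm, angles in rad, forces in N, time in s.
With the tool pointing down it reaches from about 350 to 975 mm from the base axis. Payload 7.1 kg.
Tool frame: the origin (TCP) lies between the finger pads, 19 mm behind the fingertips; this is the grasp point; z points along the fingers, y is the line along which they close (so a half turn about z gives the same grasp; the last joint's range is limited). The gripper opens to 88 mm and grips with 3 to 60 N. Pads are 20 mm wide; open, the fingers measure 115 mm over their backs; the gripper's body (75 mm by 178 mm) begins 61 mm behind the grasp point.
Start: joints at [-1.207, 0.423, 1.63, -0, 1.089, -0.019], TCP at [233.466, -579.74, 241.375] pointing down, gripper open.
Joint ranges: [-3, 3], [-0.9, 2.11], [0.09, 2.58], [-1.31, 4.45], [0.11, 2.69], [-2.54, 2.54]. Speed limits (rad/s): [2.39, 2.39, 3.01, 3.14, 3.14, 3.14].

INTERFACE

Orientations are given as a rotation vector (axis times angle).
In Python, from workcell import ctrl, cams gives the robot as it stands.
- The arm moves only by the tool move_arm, never from a script. Its argument "steps" is a list of rows, each a list of 3 entries, a list of its own where there are three numbers: the shift along the tool's x, y, z in units of 25 mm (1.0 is 25 mm), then the turn about the tool's z in units of 5 degrees (1.0 is 5 degrees), then the closure, from 0 (fully open) to 1 (shut). A call has 1 to 20 rows; each row shifts and turns the commanded pose from where the row before left it, along the tool's axes as they then stand; what a row does not reach is not made up. A row lasts 1/12 s, in which the tool goes at most 41.7 mm and 7.16 degrees, less where a joint would pass 70% of its speed; a pose out of reach is approached as far as the arm can. A call is refused whole if a number of a shift passes 1 or a number of a turn 1, either way. A call with a gripper value outside its range is refused whole. The fingers move at their own pace and stop on an object; the grip force is fixed at half the most. Time passes only in rows, so rows that do not move let the fingers close. It gives the time, the measured TCP pose, the force, the opening and the grip force at its end, in the units of the state.
- ctrl.get_obs(): the state, without advancing time (a new reading comes with each control period).
- cams.get_image(name): name is "scene" or "top" or "wrist"; returns a dict with "image" (420x560x3 uint8, red, green, blue), "camera_matrix" (3x3 intrinsics, pixels), "k1" (the pictures are not rectified: a ray, as slopes to the right and down, at radius r is drawn at 1 + k1 r^2 times it, then the intrinsics apply), "xyz" and "rotation" of the camera in the world; the wrist camera has in their place "mount" (4x4, takes a point from camera to tool coordinates, whose origin is the TCP and whose axes are the flange's). Camera axes: x right, y down, z forward; pixel columns grow to the right and rows downward; lengths in mm; the calibration is good to about 2 mm. A picture is of the moment at which its call begins: read the wrist's pose just before it. There is no depth.
- ctrl.close_job(): hands the job in; it is judged then, once.
Trained networks look in the newest picture that a camera, given by its name, has taken for a name from the list of things; names that differ only in an ending like _2 or _b are one class to them, and where a whole thing is asked for, a point or a joint stands for the part that bears it (a point fixed in the world has none). Each returns a list of dicts, best first, with "p" (0 to 1); they miss things now and then, are a little off and sometimes report something else, mostly with a low value. They report only what shows in the picture. A call takes as long as a camera call. They do not tell look-alikes from the thing itself.
- cams.boxes_of(camera, thing): "rect" ([centre column, centre row, width, height] in pixels, round what is visible of it).
- cams.cut_out(camera, thing): "pixels" (420x560 bool, what is visible of it) and "rect" ([centre column, centre row, width, height] in pixels, round what is visible of it).
The state is a dict: "t": time; "qpos": joint angles; "qvel": joint speeds; "joint_torque": joint torques, N m; "ee_pos": TCP position; "orientation": TCP orientation; "ft_force": force on the tool from outside, world axes, zero at the start; "moment": the same for the moment, N m; "width": finger opening in mm; "grasp_force": force on a finger pad.
Only numpy, scipy, OpenCV 4.12 (cv2) and the standard library are available. Lean on these libraries where they do the work, as an engineer would, in place of code of your own. Each camera call takes 0.05 s, during which the arm holds its last target. There are 200 camera calls.

## Working session

There is one attempt and no reset: what is moved stays moved. The work goes in short steps, Python scripts to look and compute and a tool call to move; the robot and the scene stay as the last step left them, time stands still between calls to the robot, and variables do not carry over. Pictures are saved under pics/ and viewed, at most 14 in all, crops included, and the job is handed in when it is done.

Besides the shell and the picture viewer there is one more tool, called as name([rows], argument=value, ...), one row to a line, values as JSON. move_arm: Moves the arm, as the interface text tells. Its arguments: {"type":"object","properties":{"steps":{"type":"array"}},"required":["steps"]}

```bash
mkdir -p pics; ls
python3 - <<'E'
from workcell import ctrl, cams
import cv2
o=ctrl.get_obs(); print({k:o[k] for k in('t','ee_pos','orientation','width','ft_force')})
for n in ('scene','top','wrist'):
    d=cams.get_image(n); cv2.imwrite(f'pics/{n}0.png',d['image'][:,:,::-1])
    print(n,{k:v for k,v in d.items() if k!='image'})
E
```

```text
pics
{'t': 0.0, 'ee_pos': array([ 233.28118171, -579.25243718,  240.60982236]), 'orientation': array([-3.08274782e+00, -5.97395137e-01,  4.33514001e-04]), 'width': 87.89194975915531, 'ft_force': array([ 0.62319215,  0.10895205, -0.0269072 ])}
scene {'camera_matrix': array([[419.05764891,   0.        , 286.25706197],
       [  0.        , 419.05764891, 207.85150054],
       [  0.        ,   0.        ,   1.        ]]), 'k1': -0.00451598494680411, 'xyz': array([1186.6098466 ,  182.94099744,  912.24608358]), 'rotation': array([-1.72172078, -1.99919522,  0.67999205])}
top {'camera_matrix': array([[420.19219231,   0.        , 288.08609547],
       [  0.        , 420.19219231, 209.66385176],
       [  0.        ,   0.        ,   1.        ]]), 'k1': -0.12997016225613311, 'xyz': array([ 383.82898822,   62.85039882, 1268.50675455]), 'rotation': array([-2.11734828,  2.15393509, -0.12072649])}
wrist {'camera_matrix': array([[308.27366585,   0.        , 280.87529981],
       [  0.        , 308.27366585, 205.80805137],
       [  0.        ,   0.        ,   1.        ]]), 'k1': -0.05836491051020437, 'mount': array([[ 6.54983017e-04, -9.63360411e-01, -2.68209413e-01,
         7.42858618e+01],
       [ 9.99999757e-01,  5.66740644e-04,  4.06426296e-04,
        -6.79159158e-01],
       [-2.39529828e-04, -2.68209614e-01,  9.63360548e-01,
        -1.41895362e+02],
       [ 0.00000000e+00,  0.00000000e+00,  0.00000000e+00,
         1.00000000e+00]])}
```

View pics/top0.png

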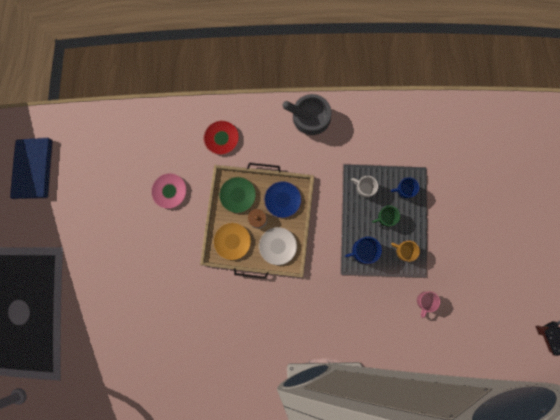

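View pics/scene0.png

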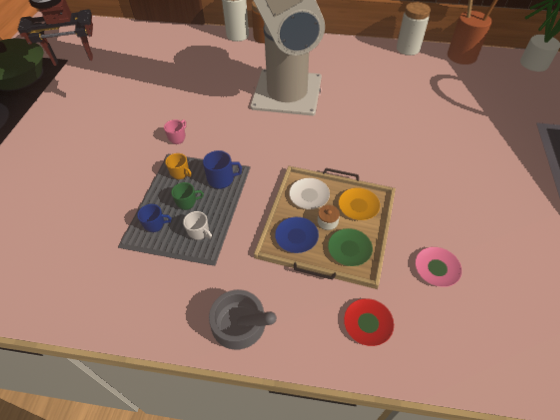

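The top view shows the cups on the mat: white (368,186), blue (408,188), green (388,217), yellow (408,252). The tea mug is at (366,250). Saucers on the tray are green (238,195), blue (284,200), yellow (233,242) and white (278,246), and the pot is at (258,218). Red, pink and pink-cup decoys lie off the mat and tray.

```bash
cat > h.py <<'E'
import numpy as np, cv2
from scipy.spatial.transform import Rotation as R
from scipy.optimize import minimize
from workcell import ctrl, cams
class View:
    def __init__(s,name):
        o=ctrl.get_obs(); d=cams.get_image(name); s.name=name; s.im=d['image']; s.K=d['camera_matrix']; s.k1=d['k1']
        if 'mount' in d:
            T=np.eye(4); T[:3,:3]=R.from_rotvec(o['orientation']).as_matrix(); T[:3,3]=o['ee_pos']; M=T@d['mount']
            s.Rc,s.c=M[:3,:3],M[:3,3]
        else: s.Rc,s.c=R.from_rotvec(d['rotation']).as_matrix(),d['xyz']
    def proj(s,P):
        q=(np.asarray(P,float)-s.c)@s.Rc; u=q[:,:2]/q[:,2:]
        u=u*(1+s.k1*(u**2).sum(1,keepdims=True)); return u*s.K[0,0]+s.K[:2,2]
    def plane(s,px,z):
        u=cv2.undistortPoints(np.array([[px]],float),s.K,np.array([s.k1,0,0,0,0]))[0,0]
        r=s.Rc@np.array([u[0],u[1],1]); return s.c+r*(z-s.c[2])/r[2]
    def masks(s,thing): return [(m['p'],m['pixels'],m['rect']) for m in cams.cut_out(s.name,thing)]
A=np.linspace(0,2*np.pi,40,endpoint=False)
def rings(l): return np.concatenate([np.c_[r*np.cos(A),r*np.sin(A),0*A+z] for r,z in l])
BOX=np.array([[x,y,z] for x in(-4,4) for y,z in((24,46),(24,18),(40,15),(52,26),(52,42),(44,50))],float)
PARTS={'cup':[rings([(20,0),(27.5,16),(30,58)]),BOX],'saucer':[rings([(30,0),(56,14)])],
 'mug':[rings([(38,0),(38,82)])],'pot':[rings([(28,0),(28,38)])]}
def render(v,kind,p,shape=(420,560),up=2):
    im=np.zeros((shape[0]*up,shape[1]*up),np.uint8); c,s=np.cos(p[3]),np.sin(p[3])
    Rz=np.array([[c,-s,0],[s,c,0],[0,0,1]])
    for P in PARTS[kind]:
        u=v.proj(P@Rz.T+p[:3]); h=cv2.convexHull(((u+.5)*up-.5).astype(np.float32))
        cv2.fillConvexPoly(im,np.round(h*16).astype(np.int32),255,cv2.LINE_AA,4)
    return cv2.resize(im,shape[::-1],interpolation=cv2.INTER_AREA)/255.
def fit(obs,kind,p0,fixz=False):
    def cost(q):
        p=np.r_[q[0],q[1],p0[2] if fixz else q[2],q[3]/20]
        return sum(np.abs(render(v,kind,p)-m).sum()/m.sum() for v,m in obs)/len(obs)
    best=None
    for y in ([p0[3]] if p0[3] is not None else np.arange(0,6.2,.785)):
        x0=np.r_[p0[:3],y*20]
        if p0[3] is None and best is not None and cost(x0)>1.5*c00: pass
        r=minimize(cost,x0,method='Nelder-Mead',options=dict(initial_simplex=np.vstack([x0]+[x0+d for d in np.diag([8,8,6,8.])]),maxfev=160,xatol=.1,fatol=1e-4))
        if best is None or r.fun<best.fun: best=r; c00=r.fun
    q=best.x; return np.r_[q[:2],p0[2] if fixz else q[2],q[3]/20],best.fun
HUE=lambda im,m: np.median(im[m],0).astype(int)
E
python3 - <<'E'
from h import *
o=ctrl.get_obs(); print(R.from_rotvec(o['orientation']).as_matrix().round(3))
for n in('top','scene'):
    v=View(n)
    for t,z in(('cup_blue',40),('saucer_blue',18),('tea_mug',50),('sugar_pot',30)):
        for p,m,r in v.masks(t): print(n,t,round(p,2),np.round(r),HUE(v.im,m),v.plane(r[:2],z).round())
E
```

```text
[[ 0.928  0.374 -0.   ]
 [ 0.374 -0.928  0.001]
 [ 0.    -0.001 -1.   ]]
top cup_blue 0.64 [406. 188.  28.  19.] [17 28 58] [ 617. -258.   40.]
top saucer_blue 0.65 [283. 199.  35.  39.] [26 44 88] [593. 110.  18.]
top saucer_blue 0.63 [405. 187.  27.  19.] [16 28 58] [ 622. -259.   18.]
top tea_mug 0.96 [362. 248.  33.  25.] [20 31 58] [ 440. -117.   50.]
top tea_mug 0.27 [387. 214.  27.  18.] [31 52 34] [ 538. -195.   50.]
top sugar_pot 0.61 [258. 218.  20.  18.] [111  72  49] [535. 185.  30.]
scene cup_blue 0.61 [156. 220.  36.  25.] [ 49  57 100] [ 618. -247.   40.]
scene saucer_blue 0.81 [298. 235.  46.  36.] [ 52  60 106] [594. 118.  18.]
scene tea_mug 0.91 [224. 170.  39.  40.] [51 57 99] [ 430. -111.   50.]
scene sugar_pot 0.73 [330. 218.  25.  25.] [139  92  57] [537. 195.  30.]
```

move_arm([
  [[1,-0.57,0],0,0],
  [[1,-0.57,0],0,0],
  [[1,-0.57,0],0,0],
  [[1,-0.57,0],0,0],
  [[1,-0.57,0],0,0],
  [[1,-0.57,0],0,0],
  [[1,-0.57,0],0,0],
  [[1,-0.57,0],0,0],
  [[1,-0.57,0],0,0],
  [[1,-0.57,0],0,0],
  [[1,-0.57,0],0,0],
  [[1,-0.57,0],0,0],
  [[1,-0.57,0],0,0],
  [[1,-0.57,0],0,0],
  [[1,-0.57,0],0,0],
  [[1,-0.57,0],0,0],
  [[0.5,-0.3,0],0,0],
  [[0,0,0],0,0],
  [[0,0,0],0,0],
])

```text
t: 2.23
ee_pos: [528.3, -206.7, 241.3]
orientation: [3.084, 0.6, -0.0]
ft_force: [-0.1, -0.2, -0.0]
width: 88.1
grasp_force: 0.0
```

```bash
cat > snap.py <<'E'
# usage: snap.py tag things... : take a wrist picture, keep view + masks
import sys,pickle
from h import *
tag=sys.argv[1]; v=View('wrist'); cv2.imwrite(f'pics/{tag}.png',v.im[:,:,::-1]); d={}
for t in sys.argv[2:]:
    for p,m,r in v.masks(t):
        print(t,round(p,2),np.round(r),HUE(v.im,m),v.plane(r[:2],40).round())
        d.setdefault(t,[]).append((p,m))
pickle.dump((v,d),open(tag+'.pkl','wb'))
E
python3 snap.py w1 cup_blue cup_green cup_yellow cup_white tea_mug
```

```text
cup_blue 0.58 [348. 130.  82.  61.] [16 38 84] [ 615. -250.   40.]
cup_green 0.85 [265. 181.  77.  60.] [30 71 34] [ 529. -186.   40.]
cup_yellow 0.71 [282. 355.  40.  30.] [207  98 122] [ 315. -295.   40.]
cup_yellow 0.57 [281. 272.  55.  62.] [190 125   0] [ 431. -246.   40.]
cup_white 0.68 [250.  76.  54.  72.] [163 159 141] [ 627. -131.   40.]
tea_mug 0.91 [176. 232.  96.  72.] [12 32 75] [ 431. -111.   40.]
```

View pics/w1.png

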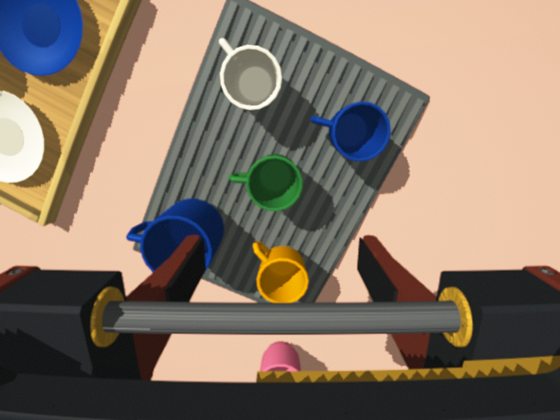

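move_arm([
  [[0,0,0],-1,0],
  [[0,0,0],-1,0],
  [[0,0,0],-1,0],
  [[0,0,0],-1,0],
  [[0,0,0],-1,0],
  [[0,0,0],-1,0],
  [[0,0,0],-1,0],
  [[0,0,0],-1,0],
  [[0,0,0],-1,0],
  [[0,0,0],-1,0],
  [[0,0,0],-1,0],
  [[0,0,0],-1,0],
  [[0,0,0],-1,0],
  [[0,0,0],-1,0],
  [[0,0,0],0,0],
  [[0,0,0],0,0],
])

```text
t: 3.87
ee_pos: [527.9, -207.6, 241.4]
orientation: [2.187, 2.255, 0.0]
ft_force: [0.5, 0.1, -0.5]
width: 87.7
grasp_force: 0.0
```

```bash
python3 snap.py w2 cup_blue cup_green cup_yellow cup_white tea_mug
```

```text
cup_blue 0.92 [357. 225.  50.  73.] [14 37 86] [ 620. -250.   40.]
cup_green 0.67 [287. 170.  56.  78.] [31 73 35] [ 535. -188.   40.]
cup_yellow 0.82 [196. 211.  57.  67.] [193 128   0] [ 431. -238.   40.]
cup_yellow 0.76 [ 82. 251.  73.  40.] [222 108 134] [ 284. -295.   40.]
tea_mug 0.61 [189.  98.  93. 106.] [15 39 85] [ 428. -113.   40.]
```

The wrist picture shows white (250,77), blue (358,131), green (274,182) and yellow (282,275, partly hidden by the gripper). The mug is at (180,235) and the pink cup at the bottom edge. Next I fit the poses from several views.

```bash
cat > fitall.py <<'E'
import pickle
from h import *
w=[pickle.load(open(f+'.pkl','rb')) for f in('w1','w2')]
fx=[]
for n in('top','scene'):
    v=View(n); d={}
    for t in ('cup_blue','cup_green','cup_yellow','cup_white','saucer_blue','saucer_green','saucer_yellow','saucer_white','sugar_pot'):
        d[t]=[(p,m) for p,m,r in v.masks(t)]
    fx.append((v,d))
pickle.dump(fx,open('fx.pkl','wb'))
P0={'cup_blue':(618,-255),'cup_green':(535,-195),'cup_yellow':(431,-245),'cup_white':(630,-140),'saucer_blue':(594,114),'saucer_green':(610,250),'saucer_yellow':(470,260),'saucer_white':(455,130),'sugar_pot':(535,190)}
for t,xy in P0.items():
    kind=t.split('_')[0]; kind='pot' if kind=='sugar' else kind
    cup=kind=='cup'; p0=np.r_[xy,10,0.3]
    if cup: p0[3]=-.6 if t=='cup_yellow' else 0.1
    for lab,src in (('wrist',w),('fixed',fx),('all',w+fx)):
        obs=[]
        for v,d in src:
            ms=d.get(t,[])
            if lab!='fixed' and cup and t=='cup_yellow' and v is w[0][0]: continue
            ms=[m for p,m in ms if m.sum()>20 and np.hypot(*(v.plane(np.argwhere(m).mean(0)[::-1],25)[:2]-xy))<45]
            if ms: obs.append((v,ms[0].astype(float)))
        if obs and (cup or lab=='fixed'):
            p,c=fit(obs,kind,p0 if not cup else np.r_[xy,10,None] if False else p0,fixz=len(obs)<2)
            print(t,lab,len(obs),p.round(2),'deg',np.degrees(p[3]).round(1),round(c,3))
E
python3 fitall.py
```

```text
cup_blue wrist 2 [ 6.1815e+02 -2.5894e+02 -6.0000e-02  1.3000e-01] deg 7.3 0.193
cup_blue fixed 2 [ 6.1769e+02 -2.5534e+02  1.1800e+01  2.7000e-01] deg 15.7 4.049
cup_blue all 4 [ 6.1688e+02 -2.5674e+02  9.6800e+00  1.6000e-01] deg 9.2 2.143
cup_green wrist 2 [ 5.3395e+02 -1.9580e+02  2.2200e+00  3.1000e-01] deg 18.0 0.05
cup_green fixed 2 [ 5.3168e+02 -1.9703e+02  1.0160e+01  3.2000e-01] deg 18.5 0.133
cup_green all 4 [ 5.3373e+02 -1.9527e+02  9.5900e+00  3.2000e-01] deg 18.6 0.129
cup_yellow wrist 1 [ 432.49 -245.43   10.     -0.5 ] deg -28.4 0.174
cup_yellow fixed 2 [ 429.42 -246.44    9.34   -0.48] deg -27.4 5.827
cup_yellow all 3 [ 4.2850e+02 -2.4843e+02  4.0000e-02 -5.1000e-01] deg -29.3 3.928
cup_white wrist 1 [ 6.2278e+02 -1.3593e+02  1.0000e+01 -5.2000e-01] deg -29.6 0.066
cup_white fixed 2 [ 6.2157e+02 -1.3595e+02  1.1400e+01 -5.5000e-01] deg -31.6 0.108
cup_white all 3 [ 6.2225e+02 -1.3563e+02  1.0410e+01  2.5000e-01] deg 14.4 0.211
saucer_blue fixed 2 [5.9376e+02 1.1443e+02 7.6600e+00 4.5000e-01] deg 25.7 0.067
saucer_green fixed 2 [608.66 251.63   3.09   0.86] deg 49.4 0.118
saucer_yellow fixed 2 [469.49 267.03   8.23   0.51] deg 29.2 0.052
saucer_white fixed 2 [453.3  130.26   8.4    0.47] deg 27.0 0.082
sugar_pot fixed 1 [5.3447e+02 1.8817e+02 1.0000e+01 3.9000e-01] deg 22.4 0.207
```

View pics/w2.png

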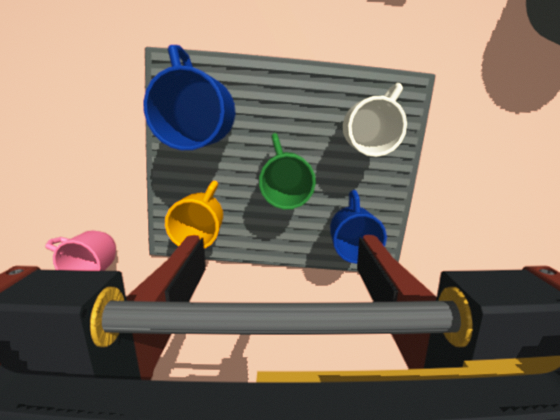

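```bash
cat > go.py <<'E'
# go.py x y z yawdeg(of tool x): turn units, then shift in units of 25 mm in the turned tool frame
import sys
from h import *
def go(x,y,z,a):
    o=ctrl.get_obs(); M=R.from_rotvec(o['orientation']).as_matrix()
    a0=np.degrees(np.arctan2(M[1,0],M[0,0])); t=(a0-a+180)%360-180
    M2=M@R.from_euler('z',t,degrees=True).as_matrix()
    d=M2.T@(np.array([x,y,z])-o['ee_pos'])
    print('t',round(o['t'],2),'yaw',a0.round(2),'turn',round(t/5,2),'shift',(d/25).round(2),'q',o['qpos'].round(2),'tilt',M[2].round(4))
if __name__=='__main__': go(*map(float,sys.argv[1:5]))
E
python3 go.py 622 -136 150 60
```

```text
t 5.17 yaw 91.93 turn 6.39 shift [4.34 1.83 3.66] q [-0.39  0.34  1.76 -0.    1.04 -0.43] tilt [ 0. -0. -1.]
```

move_arm([
  [[0,0,0],1,0],
  [[0,0,0],1,0],
  [[0,0,0],1,0],
  [[0,0,0],1,0],
  [[0,0,0],1,0],
  [[0,0,0],1,0],
  [[0,0,0],0.39,0],
  [[0.72,0.3,0.6],0,0],
  [[0.72,0.3,0.6],0,0],
  [[0.72,0.3,0.6],0,0],
  [[0.72,0.3,0.6],0,0],
  [[0.72,0.3,0.6],0,0],
  [[0.74,0.33,0.66],0,0],
  [[0,0,0],0,0],
  [[0,0,0],0,0],
])

```text
t: 6.42
ee_pos: [621.7, -135.5, 148.8]
orientation: [-2.719, -1.572, 0.003]
ft_force: [-0.3, 0.5, 0.4]
width: 87.8
grasp_force: 0.0
```

```bash
cat > near.py <<'E'
# near.py tag thing x y z yaw : snap, fit with z fixed, report
import sys,pickle
from h import *
from go import go
tag,t=sys.argv[1:3]; x,y,z,a=map(float,sys.argv[3:7]); kind=t.split('_')[0]
v=View('wrist'); im=v.im.copy()
for p,m,r in v.masks(t):
    d=np.hypot(*(v.plane(r[:2],z+20)[:2]-[x,y])); print(round(p,2),np.round(r),HUE(v.im,m),d.round())
    if d<50 and m.sum()>300:
        q,c=fit([(v,m.astype(float))],kind,np.r_[x,y,z,np.radians(a)],fixz=True)
        print('fit',q.round(1),np.degrees(q[3]).round(1),round(c,3))
        e=(render(v,kind,q)>.5).astype(np.uint8); cs,_=cv2.findContours(e,0,2); cv2.drawContours(im,cs,-1,(255,0,255),1)
cv2.imwrite(f'pics/{tag}.png',im[:,:,::-1]); pickle.dump(v,open(tag+'.pkl','wb'))
go(x,y,z+40,90+a)
E
python3 near.py n_white cup_white 622 -136 10 -30
```

```text
0.91 [283. 203.  75. 108.] [179 174 152] 5.0
fit [ 6.233e+02 -1.351e+02  1.000e+01 -5.000e-01] -29.1 0.055
t 6.52 yaw 59.98 turn -0.0 shift [ 0.02 -0.    4.01] q [-0.23  0.55  1.66 -0.    0.93  0.29] tilt [-2.e-04  0.e+00 -1.e+00]
```

View pics/n_white.png

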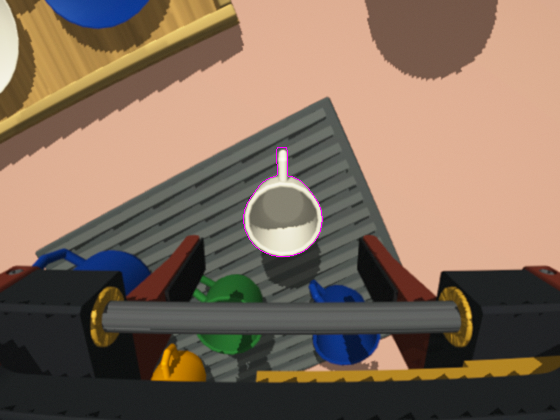

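The cup sits between the fingers at (283,215), and the fitted outline matches it. Going down to grasp.

move_arm([
  [[0.05,0,0.7],0,0],
  [[0,0.03,0.7],0,0],
  [[0,0,0.7],0,0],
  [[0,0,0.7],0,0],
  [[0,0,0.6],0,0],
  [[0,0,0.4],0,0],
  [[0,0,0.2],0,0],
  [[0,0,0],0,0],
  [[0,0,0],0,0.5],
  [[0,0,0],0,1],
  [[0,0,0],0,1],
  [[0,0,0],0,1],
  [[0,0,0],0,1],
  [[0,0,0],0,1],
  [[0,0,0],0,1],
  [[0,0,0],0,1],
  [[0,0,0],0,1],
])

```text
t: 7.93
ee_pos: [623.6, -135.5, 50.4]
orientation: [2.721, 1.57, 0.001]
ft_force: [-0.5, 1.3, 6.0]
width: 57.5
grasp_force: 30.0
```

move_arm([
  [[0,0,-0.2],0,1],
  [[0,0,-0.5],0,1],
  [[0,0,-0.8],0,1],
  [[0,0,-0.8],0,1],
  [[0,0,-0.8],0,1],
  [[0,0,-0.8],0,1],
  [[0,0,-0.6],0,1],
  [[0,0,-0.3],0,1],
  [[0,0,0],0,1],
])

```text
t: 8.68
ee_pos: [624.3, -135.7, 172.3]
orientation: [2.719, 1.569, 0.004]
ft_force: [-0.3, -0.2, -0.9]
width: 57.7
grasp_force: 30.0
```

```bash
python3 go.py 453 130 170 60; python3 -c "
from workcell import ctrl;o=ctrl.get_obs();print(o['ft_force'],o['width'],o['grasp_force'])"
```

```text
t 8.68 yaw 59.98 turn -0.0 shift [  5.78 -11.25   0.06] q [-0.23  0.52  1.65  0.    0.97  0.29] tilt [ 0.0011  0.0035 -1.    ]
[-0.29118635 -0.17568114 -0.92567092] 57.66553771898725 29.994183055650865
```

move_arm([
  [[0.2,-0.4,0],0,1],
  [[0.45,-0.9,0],0,1],
  [[0.48,-0.94,0],0,1],
  [[0.48,-0.94,0],0,1],
  [[0.48,-0.94,0],0,1],
  [[0.48,-0.94,0],0,1],
  [[0.48,-0.94,0],0,1],
  [[0.48,-0.94,0],0,1],
  [[0.48,-0.94,0],0,1],
  [[0.48,-0.94,0],0,1],
  [[0.48,-0.94,0],0,1],
  [[0.48,-0.9,0],0,1],
  [[0.33,-0.6,0],0,1],
  [[0,0,0],0,1],
  [[0,0,0],0,1],
])

```text
t: 9.93
ee_pos: [450.4, 131.0, 169.0]
orientation: [-2.719, -1.573, 0.003]
ft_force: [0.5, 0.7, -3.3]
width: 57.8
grasp_force: 30.0
```

```bash
python3 snap.py t1 saucer_blue saucer_green saucer_yellow saucer_white sugar_pot cup_white; python3 go.py 453 130 54 60
```

```text
saucer_blue 0.94 [424. 137. 119. 120.] [ 14  48 118] [589. 122.  40.]
saucer_green 0.94 [377.  29. 128.  51.] [ 49 125  53] [591. 220.  40.]
saucer_yellow 0.68 [226.  60. 124. 114.] [216 144   0] [472. 259.  40.]
saucer_white 0.95 [286. 186. 115.  97.] [220 214 190] [463. 144.  40.]
sugar_pot 0.63 [336.  95.  69.  70.] [159  93  37] [538. 190.  40.]
cup_white 0.81 [280. 257. 124. 174.] [175 168 148] [424.  86.  40.]
cup_white 0.46 [224.  60. 127. 119.] [216 144   0] [471. 261.  40.]
t 10.28 yaw 59.91 turn -0.02 shift [0.02 0.03 4.63] q [ 0.25  0.31  2.02 -0.    0.82  0.78] tilt [-1.e-04 -1.e-04 -1.e+00]
```

View pics/t1.png

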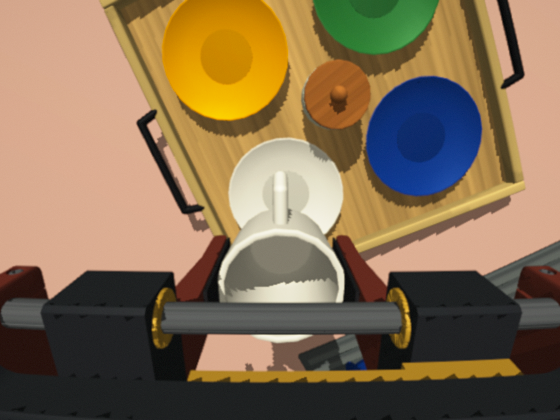

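The carried white cup hangs at (280,265), with its saucer below it at (286,190). Yellow (226,57), blue (424,137) and the pot (337,95) are clear. I'll refine the saucer positions from this view.

```bash
cat > sau.py <<'E'
import pickle,sys
from h import *
v,d=pickle.load(open('t1.pkl','rb')); fx=pickle.load(open('fx.pkl','rb'))
P0={'saucer_blue':(594,114),'saucer_yellow':(469,267)}
for t,xy in P0.items():
    m=d[t][0][1].astype(float)
    for lab,o,fz in(('t1',[(v,m)],True),('t1+fx',[(v,m)]+[(w,e[t][0][1].astype(float)) for w,e in fx],False)):
        p,c=fit(o,'saucer',np.r_[xy,8,0.],fixz=fz); print(t,lab,p[:3].round(1),round(c,3))
# ellipse centres of dark middle / white saucer rim arc
g=v.im.astype(int); 
m=d['saucer_white'][0][1]; pts=np.argwhere(m)[:,::-1]
h=cv2.convexHull(pts.astype(np.int32))[:,0]; W=np.array([v.plane(q,22)[:2] for q in h if q[1]<205])
from scipy.optimize import least_squares
r=least_squares(lambda s:np.hypot(*(W-s[:2]).T)-56,[453,130]); print('white rim',r.x.round(1),np.abs(r.fun).max().round(1))
o=ctrl.get_obs();print(o['ee_pos'])
E
python3 sau.py
```

```text
saucer_blue t1 [595.3 115.5   8. ] 0.045
saucer_blue t1+fx [594.4 115.    7.9] 0.062
saucer_yellow t1 [472.5 269.4   8. ] 0.039
saucer_yellow t1+fx [470.3 267.4   8.5] 0.058
white rim [455.5 131.5] 1.0
[452.14164941 129.85657517 169.76686857]
```

move_arm([
  [[0.1,0.08,0.4],0,1],
  [[0,0,0.6],0,1],
  [[0,0,0.6],0,1],
  [[0,0,0.6],0,1],
  [[0,0,0.6],0,1],
  [[0,0,0.6],0,1],
  [[0,0,0.5],0,1],
  [[0,0,0.3],0,1],
  [[0,0,0.2],0,1],
  [[0,0,0.1],0,1],
  [[0,0,0.03],0,1],
  [[0,0,0.03],0,1],
  [[0,0,0.02],0,1],
  [[0,0,0],0,1],
  [[0,0,0],0,1],
])

```text
t: 11.53
ee_pos: [455.1, 131.7, 55.8]
orientation: [2.721, 1.57, 0.001]
ft_force: [0.9, -0.2, -1.5]
width: 57.7
grasp_force: 30.0
```

move_arm([
  [[0,0,0.02],0,1],
  [[0,0,0.02],0,1],
  [[0,0,0.02],0,1],
  [[0,0,0],0,1],
  [[0,0,0],0,1],
])

```text
t: 11.95
ee_pos: [455.0, 131.8, 54.4]
orientation: [2.721, 1.57, 0.001]
ft_force: [-1.0, 0.9, 5.2]
width: 58.0
grasp_force: 30.0
```

move_arm([
  [[0,0,0],0,0.3],
  [[0,0,0],0,0.26],
  [[0,0,0],0,0.2],
  [[0,0,0],0,0.1],
  [[0,0,0],0,0.05],
  [[0,0,0],0,0.05],
  [[0,0,-0.2],0,0.05],
  [[0,0,-0.5],0,0.05],
  [[0,0,-0.8],0,0.05],
  [[0,0,-0.8],0,0],
  [[0,0,-0.8],0,0],
  [[0,0,-0.8],0,0],
  [[0,0,-0.5],0,0],
  [[0,0,-0.4],0,0],
  [[0,0,0],0,0],
  [[0,0,0],0,0],
])

```text
t: 13.28
ee_pos: [454.9, 131.7, 174.1]
orientation: [2.721, 1.57, 0.001]
ft_force: [0.1, -0.6, 0.4]
width: 87.8
grasp_force: 0.0
```

```bash
python3 near.py p_white cup_white 455 131 14 -30; python3 go.py 617 -257 170 99
```

```text
0.79 [280. 199.  69.  99.] [178 173 151] 3.0
fit [454.8 132.2  14.   -0.5] -29.2 0.055
t 13.38 yaw 59.98 turn -0.0 shift [0.   0.04 4.77] q [ 0.26  0.3   2.01 -0.    0.83  0.78] tilt [-0.001 -0.001 -1.   ]
t 13.38 yaw 59.98 turn -7.8 shift [-16.37   4.     0.12] q [ 0.26  0.3   2.01 -0.    0.83  0.78] tilt [-0.001 -0.001 -1.   ]
```

View pics/p_white.png

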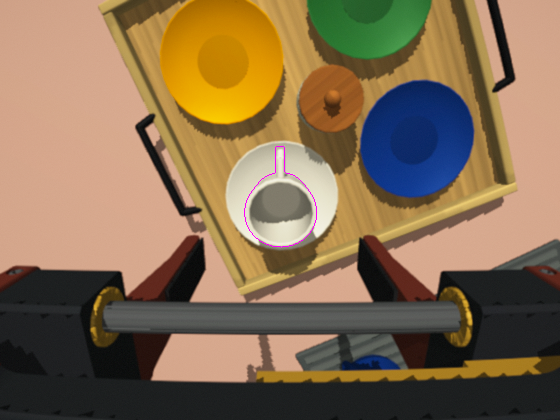

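White is standing in its saucer: cup rim 245–317 and saucer 226–338, so it is centred. Blue is next.

move_arm([
  [[0,0,0],-1,0],
  [[0,0,0],-1,0],
  [[0,0,0],-1,0],
  [[0,0,0],-1,0],
  [[0,0,0],-1,0],
  [[0,0,0],-1,0],
  [[0,0,0],-1,0],
  [[0,0,0],-0.8,0],
])

```text
t: 14.05
ee_pos: [454.1, 131.5, 172.7]
orientation: [-2.034, -2.392, 0.003]
ft_force: [0.2, -0.5, 1.0]
width: 87.8
grasp_force: 0.0
```

move_arm([
  [[-0.4,0.1,0],0,0],
  [[-0.8,0.2,0],0,0],
  [[-0.95,0.23,0],0,0],
  [[-0.95,0.23,0],0,0],
  [[-0.95,0.23,0],0,0],
  [[-0.95,0.23,0],0,0],
  [[-0.95,0.23,0],0,0],
  [[-0.95,0.23,0],0,0],
  [[-0.95,0.23,0],0,0],
  [[-0.95,0.23,0],0,0],
  [[-0.95,0.23,0],0,0],
  [[-0.95,0.23,0],0,0],
  [[-0.95,0.23,0],0,0],
  [[-0.95,0.23,0],0,0],
  [[-0.95,0.23,0.1],0,0],
  [[-0.95,0.23,0.2],0,0],
  [[-0.95,0.23,0.2],0,0],
  [[-0.92,0.25,0.2],0,0],
  [[0,0,0.2],0,0],
  [[0,0,0],0,0],
])

```text
t: 15.72
ee_pos: [616.3, -258.1, 148.9]
orientation: [-2.043, -2.382, 0.001]
ft_force: [0.0, 0.1, -0.5]
width: 87.9
grasp_force: 0.0
```

```bash
python3 near.py n_blue cup_blue 617 -257 10 9
```

```text
0.64 [282. 199.  73. 106.] [15 41 97] 7.0
fit [ 6.172e+02 -2.569e+02  1.000e+01  1.000e-01] 7.8 0.083
t 15.82 yaw 98.91 turn -0.02 shift [-0.03  0.03  4.01] q [-0.41  0.59  1.59  0.    0.97 -0.57] tilt [ 0.0016 -0.0022 -1.    ]
```

move_arm([
  [[-0.01,0.02,0.7],0.2,0],
  [[0,0,0.7],0,0],
  [[0,0,0.7],0,0],
  [[0,0,0.7],0,0],
  [[0,0,0.6],0,0],
  [[0,0,0.4],0,0],
  [[0,0,0.2],0,0],
  [[0,0,0],0,0],
  [[0,0,0],0,0.5],
  [[0,0,0],0,1],
  [[0,0,0],0,1],
  [[0,0,0],0,1],
  [[0,0,0],0,1],
  [[0,0,0],0,1],
  [[0,0,0],0,1],
  [[0,0,0],0,1],
  [[0,0,0],0,1],
])

```text
t: 17.23
ee_pos: [618.2, -257.3, 52.0]
orientation: [2.061, 2.37, 0.0]
ft_force: [-2.3, -0.6, 6.5]
width: 57.9
grasp_force: 30.0
```

move_arm([
  [[0,0,-0.2],0,1],
  [[0,0,-0.5],0,1],
  [[0,0,-0.8],0,1],
  [[0,0,-0.8],0,1],
  [[0,0,-0.8],0,1],
  [[0,0,-0.8],0,1],
  [[0,0,-0.6],0,1],
  [[0,0,-0.3],0,1],
  [[0,0,0],0,1],
])

```text
t: 17.98
ee_pos: [619.1, -257.5, 173.9]
orientation: [2.059, 2.368, 0.002]
ft_force: [0.8, 0.0, -1.7]
width: 57.9
grasp_force: 30.0
```

```bash
python3 go.py 595 115 170 98
```

```text
t 17.98 yaw 97.98 turn -0.0 shift [14.89  1.12  0.13] q [-0.41  0.56  1.57  0.    1.01 -0.55] tilt [-0.0019  0.0032 -1.    ]
```

move_arm([
  [[0.4,0.03,0],0,1],
  [[0.8,0.06,0],0,1],
  [[0.95,0.07,0],0,1],
  [[0.95,0.07,0],0,1],
  [[0.95,0.07,0],0,1],
  [[0.95,0.07,0],0,1],
  [[0.95,0.07,0],0,1],
  [[0.95,0.07,0],0,1],
  [[0.95,0.07,0],0,1],
  [[0.95,0.07,0],0,1],
  [[0.95,0.07,0],0,1],
  [[0.95,0.07,0],0,1],
  [[0.95,0.07,0],0,1],
  [[0.95,0.07,0],0,1],
  [[0.95,0.07,0],0,1],
  [[0.8,0.07,0],0,1],
  [[0.54,0.05,0],0,1],
  [[0,0,0],0,1],
  [[0,0,0],0,1],
])

```text
t: 19.57
ee_pos: [593.3, 116.0, 170.5]
orientation: [-2.059, -2.372, 0.002]
ft_force: [-0.1, -0.9, -0.8]
width: 57.6
grasp_force: 30.0
```

```bash
python3 go.py 595 115 57 98
```

```text
t 19.57 yaw 98.08 turn 0.02 shift [-0.05  0.07  4.54] q [ 0.17  0.48  1.72 -0.    0.94  0.03] tilt [-3.0e-04 -1.7e-03 -1.0e+00]
```

move_arm([
  [[-0.03,0.05,0.4],0,1],
  [[0,0,0.6],0,1],
  [[0,0,0.6],0,1],
  [[0,0,0.6],0,1],
  [[0,0,0.6],0,1],
  [[0,0,0.6],0,1],
  [[0,0,0.5],0,1],
  [[0,0,0.3],0,1],
  [[0,0,0.2],0,1],
  [[0,0,0.1],0,1],
  [[0,0,0.03],0,1],
  [[0,0,0],0,1],
  [[0,0,0],0,1],
  [[0,0,0],0,1],
])

```text
t: 20.73
ee_pos: [595.9, 115.0, 58.8]
orientation: [2.061, 2.37, 0.002]
ft_force: [0.3, -0.9, -1.2]
width: 57.7
grasp_force: 30.0
```

move_arm([
  [[0,0,0.02],0,1],
  [[0,0,0.02],0,1],
  [[0,0,0],0,1],
  [[0,0,0],0,1],
])

```text
t: 21.07
ee_pos: [595.4, 114.9, 57.2]
orientation: [2.061, 2.371, 0.0]
ft_force: [-0.2, 0.4, -1.0]
width: 57.6
grasp_force: 30.0
```

move_arm([
  [[0,0,0.02],0,1],
  [[0,0,0.02],0,1],
  [[0,0,0],0,1],
  [[0,0,0],0,1],
])

```text
t: 21.4
ee_pos: [595.4, 114.8, 56.1]
orientation: [-2.061, -2.371, 0.0]
ft_force: [0.6, -1.5, -1.7]
width: 57.6
grasp_force: 30.0
```

move_arm([
  [[0,0,0.02],0,1],
  [[0,0,0.02],0,1],
  [[0,0,0],0,1],
  [[0,0,0],0,1],
])

```text
t: 21.73
ee_pos: [595.4, 114.8, 55.9]
orientation: [-2.061, -2.371, 0.0]
ft_force: [-3.2, 0.1, 7.5]
width: 57.9
grasp_force: 30.0
```

Blue is in contact with its saucer; releasing.

move_arm([
  [[0,0,0],0,0.3],
  [[0,0,0],0,0.26],
  [[0,0,0],0,0.2],
  [[0,0,0],0,0.1],
  [[0,0,0],0,0.05],
  [[0,0,0],0,0.05],
  [[0,0,-0.2],0,0.05],
  [[0,0,-0.5],0,0.05],
  [[0,0,-0.8],0,0.05],
  [[0,0,-0.8],0,0],
  [[0,0,-0.8],0,0],
  [[0,0,-0.8],0,0],
  [[0,0,-0.5],0,0],
  [[0,0,-0.4],0,0],
  [[0,0,0],0,0],
  [[0,0,0],0,0],
])

```text
t: 23.07
ee_pos: [595.4, 114.8, 175.4]
orientation: [2.061, 2.37, 0.001]
ft_force: [0.2, 1.2, -0.3]
width: 87.9
grasp_force: 0.0
```

```bash
python3 near.py p_blue cup_blue 595 115 14 8; python3 near.py p_blue2 saucer_green 609 253 8 0;  python3 go.py 431 -246 150 61.5
```

```text
0.74 [322.  60. 122. 117.] [ 46 111  51] 129.0
0.73 [280. 194.  70. 101.] [12 34 83] 7.0
fit [5.944e+02 1.156e+02 1.400e+01 1.000e-01] 7.5 0.06
t 23.17 yaw 97.98 turn -0.0 shift [0.01 0.02 4.81] q [ 0.17  0.48  1.72 -0.    0.95  0.03] tilt [-1.0e-04 -1.7e-03 -1.0e+00]
0.81 [516.  46.  89.  92.] [201  17   8] 176.0
0.67 [324.  59. 124. 116.] [ 46 111  51] 10.0
fit [ 6.126e+02  2.531e+02  8.000e+00 -1.000e-01] -5.9 0.03
t 23.27 yaw 97.98 turn 1.6 shift [5.53 0.58 5.03] q [0.17 0.48 1.72 0.   0.95 0.03] tilt [-1.0e-04 -2.2e-03 -1.0e+00]
t 23.27 yaw 97.98 turn 7.3 shift [-15.8    1.13   0.97] q [0.17 0.48 1.72 0.   0.95 0.03] tilt [-1.0e-04 -2.2e-03 -1.0e+00]
```

View pics/p_blue.png

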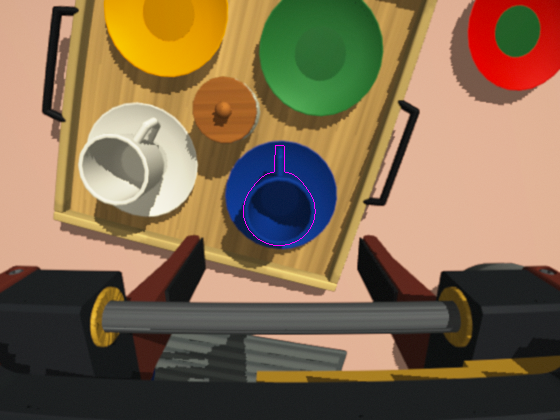

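Blue stands centred: cup rim 243–315, saucer 225–336. Now yellow.

move_arm([
  [[0,0,0],1,0],
  [[0,0,0],1,0],
  [[0,0,0],1,0],
  [[0,0,0],1,0],
  [[0,0,0],1,0],
  [[0,0,0],1,0],
  [[0,0,0],1,0],
  [[0,0,0],0.3,0],
])

```text
t: 23.93
ee_pos: [594.9, 114.8, 174.1]
orientation: [-2.703, -1.599, 0.003]
ft_force: [-0.2, 0.1, 0.6]
width: 87.9
grasp_force: 0.0
```

move_arm([
  [[-0.4,0.03,0],0,0],
  [[-0.8,0.06,0],0,0],
  [[-0.95,0.07,0],0,0],
  [[-0.95,0.07,0],0,0],
  [[-0.95,0.07,0],0,0],
  [[-0.95,0.07,0],0,0],
  [[-0.95,0.07,0],0,0],
  [[-0.95,0.07,0],0,0],
  [[-0.95,0.07,0],0,0],
  [[-0.95,0.07,0],0,0],
  [[-0.95,0.07,0],0,0],
  [[-0.95,0.07,0],0,0],
  [[-0.95,0.07,0],0,0],
  [[-0.95,0.07,0],0,0],
  [[-0.95,0.07,0.1],0,0],
  [[-0.95,0.07,0.2],0,0],
  [[-0.8,0.06,0.2],0,0],
  [[-0.5,0.03,0.3],0,0],
  [[0,0,0.2],0,0],
  [[0,0,0],0,0],
])

```text
t: 25.6
ee_pos: [430.9, -246.0, 148.8]
orientation: [-2.699, -1.603, 0.002]
ft_force: [-0.4, -0.1, 0.2]
width: 87.6
grasp_force: 0.0
```

```bash
python3 near.py n_yel cup_yellow 431 -246 10 -28.5
```

```text
0.88 [282. 203.  79. 109.] [201 135   0] 4.0
fit [ 431.5 -245.9   10.    -0.5] -26.9 0.054
0.7 [184. 329.  50.  77.] [246 137 169] 161.0
t 25.7 yaw 61.51 turn 0.0 shift [-0.04 -0.02  3.99] q [-0.54  0.38  1.97  0.    0.79 -0.04] tilt [ 2.0e-04 -1.2e-03 -1.0e+00]
```

move_arm([
  [[-0.02,0,0.7],-0.25,0],
  [[0,0,0.7],0,0],
  [[0,0,0.7],0,0],
  [[0,0,0.7],0,0],
  [[0,0,0.6],0,0],
  [[0,0,0.4],0,0],
  [[0,0,0.2],0,0],
  [[0,0,0],0,0],
  [[0,0,0],0,0.5],
  [[0,0,0],0,1],
  [[0,0,0],0,1],
  [[0,0,0],0,1],
  [[0,0,0],0,1],
  [[0,0,0],0,1],
  [[0,0,0],0,1],
  [[0,0,0],0,1],
  [[0,0,0],0,1],
])

```text
t: 27.12
ee_pos: [432.3, -246.7, 50.6]
orientation: [2.682, 1.635, 0.0]
ft_force: [-0.8, 0.9, 6.0]
width: 57.9
grasp_force: 30.0
```

move_arm([
  [[0,0,-0.2],0,1],
  [[0,0,-0.5],0,1],
  [[0,0,-0.8],0,1],
  [[0,0,-0.8],0,1],
  [[0,0,-0.8],0,1],
  [[0,0,-0.8],0,1],
  [[0,0,-0.6],0,1],
  [[0,0,-0.3],0,1],
  [[0,0,0],0,1],
])

```text
t: 27.87
ee_pos: [432.8, -247.0, 171.7]
orientation: [2.68, 1.634, 0.002]
ft_force: [0.9, -0.6, -1.2]
width: 57.5
grasp_force: 30.0
```

```bash
python3 go.py 471.5 268.5 170 63
```

```text
t 27.87 yaw 62.73 turn -0.05 shift [19.07 -7.98  0.04] q [-0.54  0.34  1.96  0.    0.84 -0.07] tilt [-2.e-04  3.e-03 -1.e+00]
```

move_arm([
  [[0.4,-0.17,0],0,1],
  [[0.8,-0.33,0],0,1],
  [[0.95,-0.4,0],0,1],
  [[0.95,-0.4,0],0,1],
  [[0.95,-0.4,0],0,1],
  [[0.95,-0.4,0],0,1],
  [[0.95,-0.4,0],0,1],
  [[0.95,-0.4,0],0,1],
  [[0.95,-0.4,0],0,1],
  [[0.95,-0.4,0],0,1],
  [[0.95,-0.4,0],0,1],
  [[0.95,-0.4,0],0,1],
  [[0.95,-0.4,0],0,1],
  [[0.95,-0.4,0],0,1],
  [[0.95,-0.4,0],0,1],
  [[0.95,-0.4,0],0,1],
  [[0.95,-0.4,0],0,1],
  [[0.95,-0.4,0],0,1],
  [[0.95,-0.4,0],0,1],
  [[0.8,-0.33,0],0,1],
])

```text
t: 29.53
ee_pos: [468.9, 245.9, 168.5]
orientation: [-2.682, -1.636, 0.004]
ft_force: [0.7, -0.2, -0.7]
width: 57.8
grasp_force: 30.0
```

move_arm([
  [[0.6,-0.25,0],0,1],
  [[0.3,-0.1,0],0,1],
  [[0,0,0],0,1],
  [[0,0,0],0,1],
])

```text
t: 29.87
ee_pos: [471.9, 267.9, 169.1]
orientation: [2.682, 1.636, -0.004]
ft_force: [0.7, -0.1, -2.2]
width: 57.9
grasp_force: 30.0
```

```bash
python3 go.py 471.5 268.5 57 63
```

```text
t 29.87 yaw 62.79 turn -0.04 shift [ 0.02 -0.02  4.48] q [ 0.49  0.4   1.86 -0.    0.88  0.97] tilt [-0.002  -0.0012 -1.    ]
```

move_arm([
  [[0.02,-0.01,0.4],0,1],
  [[0,0,0.6],0,1],
  [[0,0,0.6],0,1],
  [[0,0,0.6],0,1],
  [[0,0,0.6],0,1],
  [[0,0,0.6],0,1],
  [[0,0,0.5],0,1],
  [[0,0,0.3],0,1],
  [[0,0,0.2],0,1],
  [[0,0,0.1],0,1],
  [[0,0,0],0,1],
  [[0,0,0],0,1],
  [[0,0,0],0,1],
])

```text
t: 30.95
ee_pos: [473.4, 269.0, 58.3]
orientation: [2.682, 1.635, 0.002]
ft_force: [0.2, -0.2, -2.0]
width: 57.5
grasp_force: 30.0
```

move_arm([
  [[0,0,0.02],0,1],
  [[0,0,0.02],0,1],
  [[0,0,0],0,1],
  [[0,0,0],0,1],
])

```text
t: 31.28
ee_pos: [473.0, 268.8, 56.8]
orientation: [2.682, 1.635, 0.0]
ft_force: [0.3, 0.9, -1.0]
width: 57.7
grasp_force: 30.0
```

move_arm([
  [[0,-0.04,0.02],0,1],
  [[0,0,0.02],0,1],
  [[0,0,0],0,1],
  [[0,0,0],0,1],
])

```text
t: 31.62
ee_pos: [472.0, 269.2, 55.6]
orientation: [-2.682, -1.635, 0.0]
ft_force: [-1.0, -0.9, -1.6]
width: 57.5
grasp_force: 30.0
```

move_arm([
  [[0,0,0.02],0,1],
  [[0,0,0.02],0,1],
  [[0,0,0],0,1],
  [[0,0,0],0,1],
])

```text
t: 31.95
ee_pos: [472.1, 269.2, 54.7]
orientation: [2.682, 1.635, 0.0]
ft_force: [-0.1, -0.2, -0.3]
width: 57.7
grasp_force: 30.0
```

move_arm([
  [[0,0,0.02],0,1],
  [[0,0,0],0,1],
  [[0,0,0],0,1],
])

```text
t: 32.2
ee_pos: [472.2, 269.4, 54.6]
orientation: [-2.682, -1.635, -0.001]
ft_force: [-1.4, -0.1, 5.0]
width: 57.9
grasp_force: 30.0
```

move_arm([
  [[0,0,0],0,0.3],
  [[0,0,0],0,0.26],
  [[0,0,0],0,0.2],
  [[0,0,0],0,0.1],
  [[0,0,0],0,0.05],
  [[0,0,0],0,0.05],
  [[0,0,-0.2],0,0.05],
  [[0,0,-0.5],0,0.05],
  [[0,0,-0.8],0,0.05],
  [[0,0,-0.8],0,0],
  [[0,0,-0.8],0,0],
  [[0,0,-0.8],0,0],
  [[0,0,-0.5],0,0],
  [[0,0,-0.4],0,0],
  [[0,0,0],0,0],
  [[0,0,0],0,0],
])

```text
t: 33.53
ee_pos: [472.2, 269.3, 174.8]
orientation: [2.682, 1.635, 0.002]
ft_force: [-0.8, 0.4, 1.2]
width: 87.7
grasp_force: 0.0
```

```bash
python3 near.py p_yel cup_yellow 471.5 268.5 14 -27; python3 go.py 534 -195.5 150 108.5
```

```text
0.8 [280. 198.  73.  99.] [165 105   0] 5.0
fit [471.7 270.1  14.   -0.5] -27.1 0.057
t 33.63 yaw 62.73 turn -0.05 shift [-0.01  0.01  4.78] q [0.5  0.4  1.86 0.   0.89 0.97] tilt [-1.e-03 -7.e-04 -1.e+00]
t 33.63 yaw 62.73 turn -9.15 shift [-18.41  -3.52   0.95] q [0.5  0.4  1.86 0.   0.89 0.97] tilt [-1.e-03 -7.e-04 -1.e+00]
```

View pics/p_yel.png

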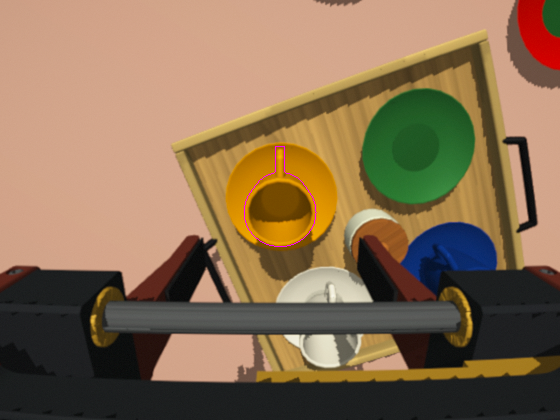

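Yellow stands centred (cup 245–315 in saucer 226–337). Last is green.

move_arm([
  [[0,0,0],-1,0],
  [[0,0,0],-1,0],
  [[0,0,0],-1,0],
  [[0,0,0],-1,0],
  [[0,0,0],-1,0],
  [[0,0,0],-1,0],
  [[0,0,0],-1,0],
  [[0,0,0],-1,0],
  [[0,0,0],-1,0],
  [[0,0,0],-0.15,0],
])

```text
t: 34.47
ee_pos: [471.4, 268.9, 172.9]
orientation: [-1.831, -2.552, 0.003]
ft_force: [1.1, -0.1, -0.4]
width: 88.0
grasp_force: 0.0
```

move_arm([
  [[-0.41,-0.1,0],0,0],
  [[-0.95,-0.18,0],0,0],
  [[-0.95,-0.18,0],0,0],
  [[-0.95,-0.18,0],0,0],
  [[-0.95,-0.18,0],0,0],
  [[-0.95,-0.18,0],0,0],
  [[-0.95,-0.18,0],0,0],
  [[-0.95,-0.18,0],0,0],
  [[-0.95,-0.18,0],0,0],
  [[-0.95,-0.18,0],0,0],
  [[-0.95,-0.18,0],0,0],
  [[-0.95,-0.18,0],0,0],
  [[-0.95,-0.18,0],0,0],
  [[-0.95,-0.18,0],0,0],
  [[-0.95,-0.18,0],0,0],
  [[-0.95,-0.18,0],0,0],
  [[-0.95,-0.18,0],0,0],
  [[-0.95,-0.18,0.1],0,0],
  [[-0.95,-0.18,0.2],0,0],
  [[-0.9,-0.18,0.2],0,0],
])

```text
t: 36.13
ee_pos: [533.9, -197.1, 161.2]
orientation: [-1.84, -2.546, 0.0]
ft_force: [-0.4, -0.1, 0.6]
width: 87.8
grasp_force: 0.0
```

move_arm([
  [[0,0,0.2],0,0],
  [[0,0,0.2],0,0],
  [[0,0,0],0,0],
  [[0,0,0],0,0],
])

```text
t: 36.47
ee_pos: [533.7, -194.3, 151.0]
orientation: [-1.835, -2.548, 0.001]
ft_force: [-0.3, 0.0, 0.1]
width: 87.7
grasp_force: 0.0
```

```bash
python3 near.py n_gr cup_green 534 -195.5 10 18.5
```

```text
0.95 [281. 203.  80. 107.] [40 97 45] 5.0
fit [ 5.340e+02 -1.951e+02  1.000e+01  3.000e-01] 18.3 0.077
t 36.57 yaw 108.52 turn 0.0 shift [-0.04 -0.03  4.07] q [-0.37  0.46  1.82  0.    0.86 -0.69] tilt [ 2.e-04 -2.e-04 -1.e+00]
```

move_arm([
  [[-0.03,0,0.7],0,0],
  [[0,0,0.7],0,0],
  [[0,0,0.7],0,0],
  [[0,0,0.7],0,0],
  [[0,0,0.6],0,0],
  [[0,0,0.4],0,0],
  [[0,0,0.25],0,0],
  [[0,0,0],0,0],
  [[0,0,0],0,0.5],
  [[0,0,0],0,1],
  [[0,0,0],0,1],
  [[0,0,0],0,1],
  [[0,0,0],0,1],
  [[0,0,0],0,1],
  [[0,0,0],0,1],
  [[0,0,0],0,1],
  [[0,0,0],0,1],
])

```text
t: 37.98
ee_pos: [535.0, -196.1, 50.9]
orientation: [1.836, 2.549, 0.0]
ft_force: [-0.5, -0.4, 5.8]
width: 57.9
grasp_force: 30.0
```

move_arm([
  [[0,0,-0.2],0,1],
  [[0,0,-0.5],0,1],
  [[0,0,-0.8],0,1],
  [[0,0,-0.8],0,1],
  [[0,0,-0.8],0,1],
  [[0,0,-0.8],0,1],
  [[0,0,-0.6],0,1],
  [[0,0,-0.3],0,1],
  [[0,0,0],0,1],
])

```text
t: 38.73
ee_pos: [535.7, -196.2, 172.6]
orientation: [1.834, 2.547, 0.001]
ft_force: [0.0, -0.2, -1.9]
width: 57.9
grasp_force: 30.0
```

```bash
python3 go.py 611 253 170 108.5
```

```text
t 38.73 yaw 108.48 turn -0.0 shift [16.09  8.56  0.09] q [-0.37  0.43  1.8   0.    0.9  -0.69] tilt [-0.0023  0.0028 -1.    ]
```

move_arm([
  [[0.4,0.21,0],0,1],
  [[0.8,0.42,0],0,1],
  [[0.95,0.51,0],0,1],
  [[0.95,0.51,0],0,1],
  [[0.95,0.51,0],0,1],
  [[0.95,0.51,0],0,1],
  [[0.95,0.51,0],0,1],
  [[0.95,0.51,0],0,1],
  [[0.95,0.51,0],0,1],
  [[0.95,0.51,0],0,1],
  [[0.95,0.51,0],0,1],
  [[0.95,0.51,0],0,1],
  [[0.95,0.51,0],0,1],
  [[0.95,0.51,0],0,1],
  [[0.95,0.51,0],0,1],
  [[0.95,0.51,0],0,1],
  [[0.8,0.42,0],0,1],
  [[0.5,0.25,0],0,1],
  [[0.27,0.12,0],0,1],
  [[0,0,0],0,1],
])

```text
t: 40.4
ee_pos: [609.6, 254.2, 169.3]
orientation: [-1.833, -2.55, 0.002]
ft_force: [0.4, 0.0, -2.1]
width: 57.8
grasp_force: 30.0
```

```bash
python3 go.py 611 253 57 108.5
```

```text
t 40.4 yaw 108.57 turn 0.01 shift [-0.06  0.05  4.49] q [0.38 0.56 1.59 0.   0.99 0.05] tilt [ 0.     -0.0016 -1.    ]
```

move_arm([
  [[-0.04,0.02,0.4],0,1],
  [[0,0,0.6],0,1],
  [[0,0,0.6],0,1],
  [[0,0,0.6],0,1],
  [[0,0,0.6],0,1],
  [[0,0,0.6],0,1],
  [[0,0,0.5],0,1],
  [[0,0,0.3],0,1],
  [[0,0,0.2],0,1],
  [[0,0,0.1],0,1],
  [[0,0,0],0,1],
  [[0,0,0],0,1],
  [[0,0,0],0,1],
])

```text
t: 41.48
ee_pos: [611.7, 252.5, 58.7]
orientation: [1.835, 2.549, 0.002]
ft_force: [0.1, 1.0, -0.9]
width: 57.6
grasp_force: 30.0
```

move_arm([
  [[0,0,0.02],0,1],
  [[0,0,0.02],0,1],
  [[0,0,0.02],0,1],
  [[0,0,0],0,1],
  [[0,0,0],0,1],
])

```text
t: 41.9
ee_pos: [611.1, 252.2, 56.4]
orientation: [-1.836, -2.549, -0.0]
ft_force: [0.4, -0.4, -1.2]
width: 57.4
grasp_force: 30.0
```

move_arm([
  [[0.03,0,0.02],0,1],
  [[0,0,0.02],0,1],
  [[0,0,0],0,1],
  [[0,0,0],0,1],
])

```text
t: 42.23
ee_pos: [610.8, 252.9, 55.3]
orientation: [-1.836, -2.549, 0.0]
ft_force: [-0.4, 0.5, -2.3]
width: 57.9
grasp_force: 30.0
```

move_arm([
  [[0,0,0.02],0,1],
  [[0,0,0],0,1],
  [[0,0,0],0,1],
])

```text
t: 42.48
ee_pos: [611.0, 252.9, 55.0]
orientation: [1.836, 2.549, 0.0]
ft_force: [-0.4, -1.2, 0.1]
width: 57.9
grasp_force: 30.0
```

move_arm([
  [[0,0,0.02],0,1],
  [[0,0,0],0,1],
  [[0,0,0],0,1],
])

```text
t: 42.73
ee_pos: [611.0, 252.9, 54.9]
orientation: [1.836, 2.549, 0.0]
ft_force: [-3.3, -1.7, 5.7]
width: 57.9
grasp_force: 30.0
```

move_arm([
  [[0,0,0],0,0.3],
  [[0,0,0],0,0.26],
  [[0,0,0],0,0.2],
  [[0,0,0],0,0.1],
  [[0,0,0],0,0.05],
  [[0,0,0],0,0.05],
  [[0,0,-0.2],0,0.05],
  [[0,0,-0.5],0,0.05],
  [[0,0,-0.8],0,0.05],
  [[0,0,-0.8],0,0],
  [[0,0,-0.8],0,0],
  [[0,0,-0.8],0,0],
  [[0,0,-0.8],0,0],
  [[0,0,-0.8],0,0],
  [[0,0,-0.8],0,0],
  [[-0.5,0,-0.5],0,0],
  [[-1,0,0],0,0],
  [[-1,0,0],0,0],
  [[-0.5,0,0],0,0],
  [[0,0,0],0,0],
])

```text
t: 44.4
ee_pos: [635.4, 178.9, 224.8]
orientation: [1.839, 2.546, -0.0]
ft_force: [-1.4, 0.3, -0.5]
width: 87.9
grasp_force: 0.0
```

Run:
```python
from h import *
v=View('wrist'); im=v.im.copy()
P={'blue':(595,115,7.5),'white':(455,131,-29),'yellow':(471.7,269.5,-27),'green':(611,253,18)}
for c,(x,y,a) in P.items():
    for k,z in(('cup',14),('saucer',8)):
        for p,m,r in v.masks(f'{k}_{c}'):
            if m.sum()>300 and np.hypot(*(v.plane(r[:2],z+20)[:2]-[x,y]))<50:
                q,f=fit([(v,m.astype(float))],k,np.r_[x,y,z,np.radians(a)],True) if k=='cup' else (None,0)
                if k=='saucer':
                    pts=cv2.convexHull(np.argwhere(m)[:,::-1].astype(np.int32))[:,0]
                    W=np.array([v.plane(u,22)[:2] for u in pts]); (cx,cy),rad=cv2.minEnclosingCircle(W.astype(np.float32)); print(c,k,round(cx,1),round(cy,1),round(rad,1))
                else: print(c,k,q[:2].round(1),round(f,3))
                break
cv2.imwrite('pics/final.png',im[:,:,::-1])
```

```text
blue cup [595.  115.3] 0.148
blue saucer 596.9 117.2 56.3
white cup [454.6 131.7] 0.105
white saucer 457.0 132.7 55.8
yellow cup [472.4 268.9] 0.072
yellow saucer 473.2 268.1 55.6
green cup [610.6 252.7] 0.094
green saucer 612.9 252.3 55.4
```

View pics/final.png

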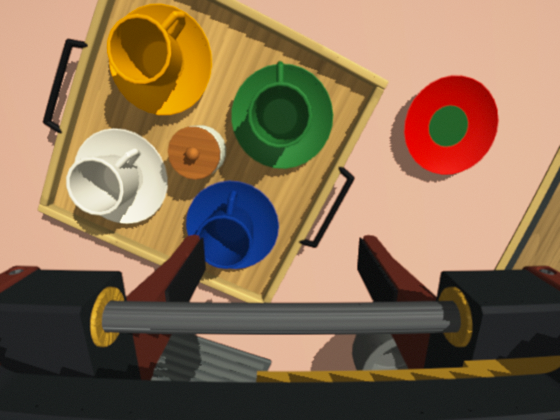

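All four cups stand upright in their own saucers, within about 2–3 mm of centre. The pot at (195,152) is unmoved, and the gripper is clear of everything.

```bash
python3 -c "
from workcell import ctrl;print(ctrl.close_job())"
```

```text
the job is handed in; nothing more can be done
None
```

The job is handed in: all four espresso cups stand upright within about 3 mm of the middle of their own saucers, finished at about 45 s of the 112 s allowed; the sugar pot looks unmoved, and the tea mug was never touched, though it was out of view in the last picture.

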